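# Stack bearing blocks on a horizontal mandrel by weight

### The arm

A 6-joint arm with a two-finger parallel gripper is mounted at the origin on the work surface. World frame = base frame: x ahead of the robot, y to its left, z up, the work surface at z = 0. Lengths are in m, angles in rad, forces in N, time in s.
With the tool pointing down it reaches from about 0.25 to 0.775 m from the base axis. Payload 8.9 kg.
Tool frame: the origin (TCP) lies midway between the tips of the shut fingers; the grasp point (between the pads) lies 19 mm behind it; z points along the fingers, y is the direction in which the jaws open and shut (so a half turn about z gives the same grasp; the last joint's range is limited). The gripper opens to 85 mm and grips with 20 to 120 N. Pads are 22 mm wide; open, the fingers measure 114 mm over their backs; the gripper's body (76 mm by 85 mm) begins 54 mm behind the grasp point. The pads swing forward as they close: fully open they stand 13 mm farther back than shut.
Start: joints at [1.128, 0.291, -0.153, 1.127, 0, 1.431], TCP at [0.157, 0.501, 0.231] pointing down, gripper open.
Joint ranges: [-2.52, 2.52], [-0.91, 1.74], [-1.3, 1.37], [-1.96, 2.02], [-1.52, 1.47], [-3.14, 3.14]. Speed limits (rad/s): [2.22, 2.22, 2.79, 3.14, 3.14, 3.14].

### API

Orientations are given as [roll, pitch, yaw] about the fixed x, y, z axes, in that order (R = Rz(yaw) Ry(pitch) Rx(roll)).
In Python, from bench import state, read_camera, finish_job, silhouettes gives the robot as it stands. The module is installed in compiled form; this text tells all that it offers.
- The arm moves only by the tool apply_moves, never from a script. Its argument "deltas" is a list of rows, each a list of 5 numbers: the finger opening in mm, from 0 to 85.4, then the shift along the tool's x, y, z in mm, then the turn about the tool's z in degrees. In form: [[fingers, tx, ty, tz, turn], ...]. A call has 1 to 5 rows; each row shifts and turns the commanded pose from where the row before left it, along the tool's axes as they then stand; what a row does not reach is not made up. A row lasts 1/8 s, in which the tool goes at most 62.5 mm and 10.7 degrees, less where a joint would pass 70% of its speed; a pose out of reach is approached as far as the arm can. A call with a gripper value outside its range is refused whole. The fingers move at their own pace and stop on an object; "force" is the grip in N (left out, the last holds). Time passes only in rows, so rows that do not move let the fingers close. It gives the time, the measured TCP pose, the force and the opening at its end, in the units of the state.
- state(): the state, without advancing time (a new reading comes with each control period).
- read_camera(name): name is "scene" or "side" or "wrist"; returns a dict with "img" (400x640x3 uint8, red, green, blue), "fx", "fy", "cx", "cy" (pixels), "D" ([k1, k2, p1, p2, k3] as OpenCV has them; the pictures are not rectified), "xyz" and "attitude" of the camera in the world; the wrist camera has in their place "hand_eye" (4x4, takes a point from camera to tool coordinates, whose origin is the TCP and whose axes are the flange's). Camera axes: x right, y up, looking along -z (the intrinsics and any distortion apply to the point x, -y, -z); pixel columns grow to the right and rows downward; lengths in m; the calibration is good to about 2 mm. A picture is of the moment at which its call begins: read the wrist's pose just before it. There is no depth.
- finish_job(): hands the job in, once; it reports no verdict.
Trained networks look in the newest picture that a camera, given by its name, has taken for a name from the list of things; names that differ only in an ending like _2 or _b are one class to them, and where a whole thing is asked for, a point or a joint stands for the part that bears it (a point fixed in the world has none). Each returns a list of dicts, best first, with "score" (0 to 1); they miss things now and then, are a little off and sometimes report something else, mostly with a low value. They report only what shows in the picture. A call takes as long as a camera call. They do not tell look-alikes from the thing itself.
- silhouettes(camera, query): "pixels" (400x640 bool, what is visible of it) and "bbox" ([left, top, right, bottom] in pixels, round what is visible of it).
The state is a dict: "time_s": time; "joints": joint angles; "qd": joint speeds; "joint_torque": joint torques, N m; "tool_pos": TCP position; "eef_rot": TCP orientation; "ft_force": force on the tool from outside, world axes, zero at the start; "ft_torque": the same for the moment, N m; "gripper_width": finger opening in m.
Only numpy, scipy, OpenCV 4.12 (cv2) and the standard library are available. Lean on these libraries where they do the work, as an engineer would, in place of code of your own. Each camera call takes 0.05 s, during which the arm holds its last target.

### The job

Stack the three blocks on the horizontal spindle of the blue fixture: first the heavier of the two identical-looking grey blocks, then the orange spacer, then the lighter grey one (feel which is which by lifting). Set each in the guide channel at its open end and push it along, bore over the spindle and under the overarm, until all three sit tight together and fully home against the shoulder. Leave everything else on the bench where it is.

Things in the scene. Friction and masses are not known exactly. Their poses are not given: they have to be found in the camera images.
- mandrel: Blue stacking fixture bolted to the bench. A part pushed from behind straightens in the flare of its channel; push below or on both sides of the bore, for a slim tip would enter it. Origin: on the bench under the loading spot; x is the push direction, along the horizontal spindle to the headstock; z up. Base plate 12 mm thick (x -50 to 225 mm, 104 mm wide); its top is the channel floor. Headstock block x 180 to 225 mm, 120 mm tall.
- loading (a point): Centre of a part set on the loading spot: on the spindle's line, 42 mm above the bench (30 mm above the channel floor). Axes as the mandrel's. Steel guide rails stand 14 mm above the floor, 64 mm apart from mandrel x 30 to 177 mm, flaring to 88 mm apart at x -45 mm, where the channel is open. The channel is oiled (friction about 0.2).
- spindle_tip (a point): Tapered free tip of the aluminium spindle (20 mm in diameter, axis 42 mm above the bench), at mandrel x 65 mm; the spindle runs from here to the shoulder at x 174 mm. Axes as the mandrel's.
- overarm_end (a point): Middle of the end face of the overarm, a blue bar 16 mm wide straight above the spindle, 77 to 87 mm above the bench, from the headstock back to here at mandrel x 75 mm. Parts in the channel (tops 72 mm above the bench) pass under it; they can be let down only before it, then pushed.
- shoulder (a point): Point on the spindle's axis in the plane of its shoulder, against which the first part must sit; 174 mm from the loading point along the mandrel's x. The full stack is 122 mm long: home, its outer face is at mandrel x 52 mm, 23 mm outside the overarm's end, with the spindle tip 13 mm inside it. The stack slides at about 3 N.
- grey_one_centre (a point): Grey bearing block, 60 x 60 mm square, 36 mm thick, standing on edge, with a 28 mm bore through its thickness. Point at its centre (30 mm above what it stands on); x along the bore (the 36 mm way), z up; may face either way. One of two that look alike: one is steel, about 0.84 kg, the other aluminium, about 0.29 kg; only lifting tells which.
- grey_two_centre (a point): Grey bearing block, 60 x 60 mm square, 36 mm thick, standing on edge, with a 28 mm bore through its thickness. Point at its centre (30 mm above what it stands on); x along the bore (the 36 mm way), z up; may face either way. One of two that look alike: one is steel, about 0.84 kg, the other aluminium, about 0.29 kg; only lifting tells which.
- grey_one: The same grey block; origin at the centre of its underside.
- grey_two: The same grey block; origin at the centre of its underside.
- spacer: The orange spacer; origin at the centre of its underside.
- spacer_centre (a point): Orange plastic spacer block, 60 x 60 mm square and 50 mm thick, standing on edge, with a 28 mm bore through its thickness; about 0.18 kg. Point at its centre (30 mm above what it stands on); x along the bore (the 50 mm way), z up; it may face either way.
- oil_bottle: Bystander: yellow oil bottle with red cap, 60 mm in diameter, 190 mm tall. Origin at the centre of its underside.
- grease_jar: Bystander: white jar with green cap, 64 mm in diameter, 60 mm tall. Origin at the centre of its underside.
- piston: Bystander: bare aluminium piston standing on the bench, 64 mm in diameter, 56 mm tall. Origin at the centre of its underside.
- bearing_ring: Bystander: steel ring lying flat, 72 mm in diameter, 18 mm high. Origin at the centre of its underside.
- carton: Bystander: plain black box, 60 x 90 mm, 45 mm high. Origin at the centre of its underside.
- cup: Bystander: blue mug, 76 mm in diameter, 85 mm tall, with a handle. Origin at the centre of its underside.
- wrench: Bystander: steel wrench lying flat, 190 mm long along its x, about 10 mm high. Origin under its middle.
- screwdriver: Bystander: screwdriver with red handle lying flat, 200 mm long along its x, about 25 mm high. Origin under its middle.
Mind the look-alikes: they are no part of the job. There is more than one size of the spacer; the job needs the largest.

How it is judged:
On the way, in this order (a step that is already met when the one before it is completed fails the run):
1. the heavier grey block is on the spindle by 20 mm or more (x of grey_two_centre in the frame of mandrel above 0.064 m and y of grey_two_centre in the frame of mandrel between -0.008 and 0.008 m and z of grey_two_centre in the frame of mandrel between 0.034 and 0.05 m), for 0.1 s.
2. the orange spacer is on the spindle behind it by 20 mm or more (x of spacer_centre in the frame of mandrel above 0.057 m and y of spacer_centre in the frame of mandrel between -0.008 and 0.008 m and z of spacer_centre in the frame of mandrel between 0.034 and 0.05 m), for 0.1 s.
3. the lighter grey block is on the spindle behind that by 20 mm or more (x of grey_one_centre in the frame of mandrel above 0.064 m and y of grey_one_centre in the frame of mandrel between -0.008 and 0.008 m and z of grey_one_centre in the frame of mandrel between 0.034 and 0.05 m), for 0.1 s.
At the end, for the whole second after the job is handed in: On the spindle, from the shoulder outwards: the heavier grey block, the orange spacer, the lighter grey block, each within 5 mm along the spindle of its place in a gap-free stack against the shoulder and within 6 mm of the spindle's axis across it and in height, at rest (under 20 mm/s) (x of grey_two_centre in the frame of mandrel between 0.151 and 0.161 m and y of grey_two_centre in the frame of mandrel between -0.006 and 0.006 m and z of grey_two_centre in the frame of mandrel between 0.036 and 0.048 m and linear speed of each of grey_two, spacer, grey_one below 0.02 m/s and x of spacer_centre in the frame of mandrel between 0.108 and 0.118 m and y of spacer_centre in the frame of mandrel between -0.006 and 0.006 m and z of spacer_centre in the frame of mandrel between 0.036 and 0.048 m and x of grey_one_centre in the frame of mandrel between 0.065 and 0.075 m and y of grey_one_centre in the frame of mandrel between -0.006 and 0.006 m and z of grey_one_centre in the frame of mandrel between 0.036 and 0.048 m); the robot touches nothing.
It fails at once if a bystander (bottle, jar, piston, ring, box, mug, wrench or screwdriver) is moved by more than 30 mm (distance of any of oil_bottle, grease_jar, piston, bearing_ring, carton, cup, wrench, screwdriver from where it was at the start of the episode above 0.03 m).
It also fails if it takes over 72 s, if anything falls off the work surface, if the arm or the gripper's body presses on something with over 40 N, if the wrist force passes 120 N, or if a joint passes its speed limit or range.

## Working session

There is one attempt and no reset: what is moved stays moved. The work goes in short steps, Python scripts to look and compute and a tool call to move; the robot and the scene stay as the last step left them, time stands still between calls to the robot, and variables do not carry over. Pictures are saved under pics/ and viewed, and the job is handed in when it is done.

Besides the shell and the picture viewer there is one more tool, called after ">>>" by a JSON object that holds its "method" and its "body", one argument or row to a line. apply_moves: Moves the arm, as the interface text tells. Its arguments: {"type":"object","properties":{"deltas":{"type":"array","items":{"type":"array","items":{"type":"number"}}},"force":{"type":"number"}},"required":["deltas"]}

```bash
mkdir -p pics; ls
python3 - <<'E'
from bench import *
import cv2
print(state())
for n in ["scene","side","wrist"]:
    c=read_camera(n)
    cv2.imwrite(f"pics/{n}0.png",c["img"][:,:,::-1])
    print(n,{k:v for k,v in c.items() if k!="img"})
print(state()["time_s"])
E
```

```text
pics
{'time_s': 0.0, 'joints': array([ 1.12766522e+00,  2.91240037e-01, -1.54119566e-01,  1.12669036e+00,
        6.12775064e-06,  1.43151417e+00]), 'qd': array([ 0.00108251,  0.00106281, -0.00012576, -0.00013631, -0.00034218,
        0.00115093]), 'joint_torque': array([ 3.64413914e-03, -5.37144971e+01,  3.31365216e+01,  1.59631862e-02,
        2.68391534e-05, -1.68625519e-05]), 'tool_pos': array([0.15687753, 0.50056476, 0.23075573]), 'eef_rot': array([-3.14035201e+00, -1.80113939e-04,  2.83774359e+00]), 'ft_force': array([ 0.13561546,  0.28052914, -0.6629054 ]), 'ft_torque': array([0.04329228, 0.04138784, 0.03087601]), 'gripper_width': 0.08553676537741803}
scene {'fx': 424.9892351796204, 'fy': 424.9892351796204, 'cx': 321.27391756229537, 'cy': 204.51682253492606, 'D': array([-0.08840232,  0.        ,  0.        ,  0.        ,  0.        ]), 'xyz': array([1.35536793, 0.47254714, 1.05164216]), 'attitude': array([0.7650515 , 0.01652212, 2.09177801])}
side {'fx': 465.4238621978123, 'fy': 465.4238621978123, 'cx': 327.66108650698106, 'cy': 200.617154955041, 'D': array([0.01997782, 0.        , 0.        , 0.        , 0.        ]), 'xyz': array([0.44608507, 1.1168707 , 1.17669939]), 'attitude': array([ 0.79725143,  0.01592058, -3.07365069])}
wrist {'fx': 294.3828700601902, 'fy': 294.3828700601902, 'cx': 322.1602397649102, 'cy': 200.6164768156484, 'D': array([-0.00523358,  0.        ,  0.        ,  0.        ,  0.        ]), 'hand_eye': array([[ 1.19141499e-03,  9.58385767e-01,  2.85473821e-01,
         7.27605734e-02],
       [ 9.99999258e-01, -1.21430697e-03, -9.68200638e-05,
         4.01754654e-05],
       [ 2.53861880e-04,  2.85473725e-01, -9.58386502e-01,
        -1.42798064e-01],
       [ 0.00000000e+00,  0.00000000e+00,  0.00000000e+00,
         1.00000000e+00]])}
0.15
```

View pics/scene0.png

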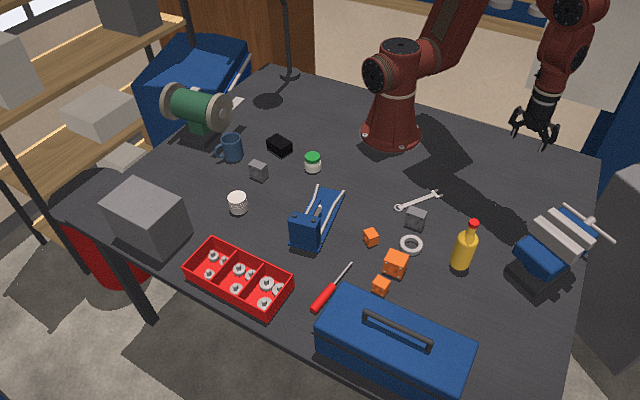

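View pics/side0.png

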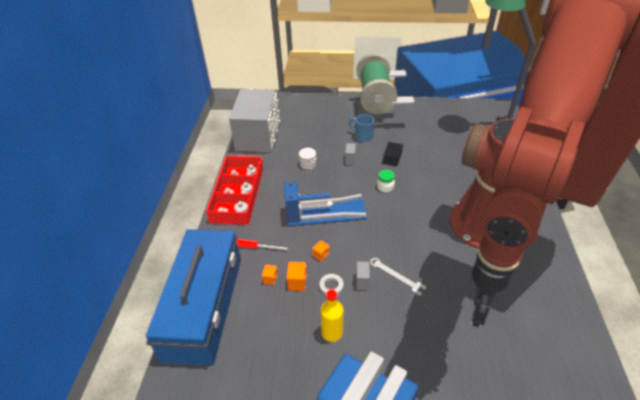

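View pics/wrist0.png

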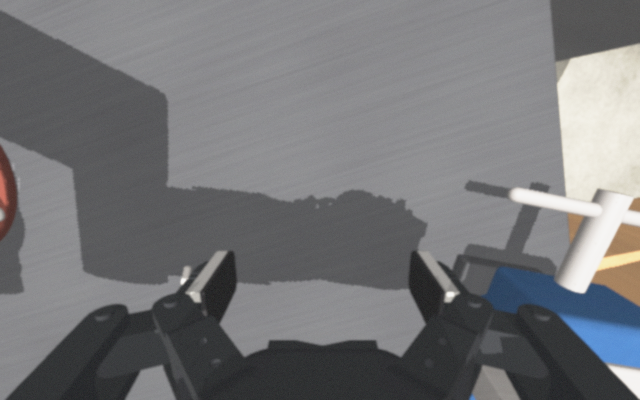

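```bash
cat > h.py <<'E'
import numpy as np, cv2
from scipy.spatial.transform import Rotation as R
from bench import state, read_camera, silhouettes, finish_job
def rot(a): return R.from_euler('xyz',a).as_matrix()
def cam(n):
    s=state(); c=read_camera(n)
    if n=="wrist":
        T=np.eye(4); T[:3,:3]=rot(s["eef_rot"]); T[:3,3]=s["tool_pos"]
        M=T@c["hand_eye"]; c["Rc"]=M[:3,:3]; c["tc"]=M[:3,3]
    else: c["Rc"]=rot(c["attitude"]); c["tc"]=np.array(c["xyz"])
    c["K"]=np.array([[c["fx"],0,c["cx"]],[0,c["fy"],c["cy"]],[0,0,1]])
    return c
F=np.diag([1,-1,-1.])
def proj(c,P):
    q=(F@c["Rc"].T@(np.atleast_2d(P)-c["tc"]).T).T
    return cv2.projectPoints(q.reshape(-1,1,3),np.zeros(3),np.zeros(3),c["K"],c["D"])[0].reshape(-1,2)
def ray(c,uv,z):
    u=cv2.undistortPoints(np.array(uv,float).reshape(-1,1,2),c["K"],c["D"]).reshape(-1,2)
    d=(c["Rc"]@F@np.c_[u,np.ones(len(u))].T).T
    t=(z-c["tc"][2])/d[:,2]
    return c["tc"]+d*t[:,None]
def box(lo,hi): return np.array([[x,y,z] for x in(lo[0],hi[0]) for y in(lo[1],hi[1]) for z in(lo[2],hi[2])],float)
def place(P,p,z0=0.):
    x,y,a=p; c,s=np.cos(a),np.sin(a)
    return P@np.array([[c,-s,0],[s,c,0],[0,0,1]]).T+[x,y,z0]
def render(c,parts,shape=(400,640),sc=4):
    m=np.zeros((shape[0]*sc,shape[1]*sc),np.uint8)
    for P in parts:
        h=cv2.convexHull(((proj(c,P)+.5)*sc-.5).round().astype(np.int32))
        cv2.fillConvexPoly(m,h,255)
    return cv2.resize(m,(shape[1],shape[0]),interpolation=cv2.INTER_AREA)/255.
E
cat > a.py <<'E'
from h import *
import pickle
C={}
for n in ["scene","side"]:
    c=cam(n); C[n]=c; c["m"]={}
    for q in ["mandrel","grey_one","spacer","grease_jar","bearing_ring","wrench","carton","oil_bottle","cup","piston","screwdriver"]:
        r=silhouettes(n,q); c["m"][q]=r
        for d in r:
            ys,xs=np.nonzero(d["pixels"])
            print(n,q,round(d["score"],2),np.round(d["bbox"]),d["pixels"].sum())
pickle.dump(C,open("C.pkl","wb"))
print(state()["time_s"])
for n,(x0,y0,x1,y1) in {"scene":(210,140,470,310),"side":(220,120,440,360)}.items():
    k=3 if n=="scene" else 2.5
    cv2.imwrite(f"pics/{n}1.png",cv2.resize(C[n]["img"][y0:y1,x0:x1,::-1],None,fx=k,fy=k,interpolation=cv2.INTER_CUBIC))
E
python3 a.py
```

```text
scene mandrel 0.86 [284. 187. 345. 250.] 2331
scene mandrel 0.43 [312. 263. 350. 314.] 322
scene grey_one 0.84 [248. 160. 269. 181.] 329
scene spacer 0.71 [364. 225. 379. 246.] 263
scene spacer 0.69 [384. 248. 408. 280.] 544
scene spacer 0.64 [305. 152. 318. 172.] 337
scene spacer 0.61 [371. 275. 392. 294.] 249
scene grease_jar 0.65 [302. 152. 319. 172.] 320
scene grease_jar 0.47 [405. 208. 429. 231.] 434
scene bearing_ring 0.6 [396. 235. 426. 255.] 353
scene wrench 0.81 [397. 192. 444. 213.] 239
scene carton 0.74 [265. 138. 295. 157.] 405
scene carton 0.55 [384. 249. 405. 281.] 579
scene oil_bottle 0.74 [287. 186. 343. 249.] 2187
scene oil_bottle 0.7 [396. 237. 423. 257.] 391
scene oil_bottle 0.66 [451. 220. 480. 268.] 943
scene cup 0.57 [218. 135. 245. 162.] 579
scene cup 0.53 [248. 156. 267. 182.] 329
scene piston 0.92 [226. 190. 249. 215.] 443
scene screwdriver 0.83 [312. 262. 350. 313.] 364
scene screwdriver 0.16 [289. 184. 345. 252.] 2217
side mandrel 0.88 [282. 182. 366. 224.] 2300
side grey_one 0.62 [345. 145. 358. 166.] 208
side spacer 0.73 [261. 266. 278. 282.] 264
side spacer 0.68 [286. 258. 306. 292.] 528
side spacer 0.53 [313. 241. 328. 258.] 201
side spacer 0.43 [319. 274. 344. 293.] 288
side spacer 0.39 [351. 112. 375. 142.] 538
side grease_jar 0.53 [376. 171. 394. 190.] 318
side bearing_ring 0.71 [319. 275. 345. 295.] 315
side bearing_ring 0.2 [377. 172. 394. 188.] 319
side wrench 0.57 [369. 255. 424. 295.] 338
side wrench 0.56 [346. 146. 357. 167.] 198
side carton 0.75 [382. 146. 401. 167.] 350
side oil_bottle 0.76 [322. 291. 342. 342.] 983
side oil_bottle 0.17 [287. 183. 366. 225.] 2293
side cup 0.61 [350. 114. 374. 143.] 481
side piston 0.71 [299. 144. 319. 169.] 287
side piston 0.47 [358. 261. 365. 289.] 316
side screwdriver 0.59 [285. 182. 371. 228.] 2380
1.35
```

View pics/scene1.png

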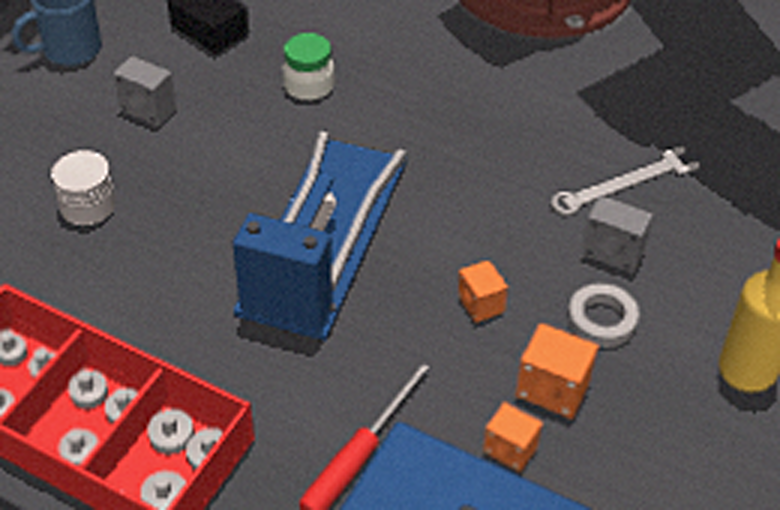

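View pics/side1.png

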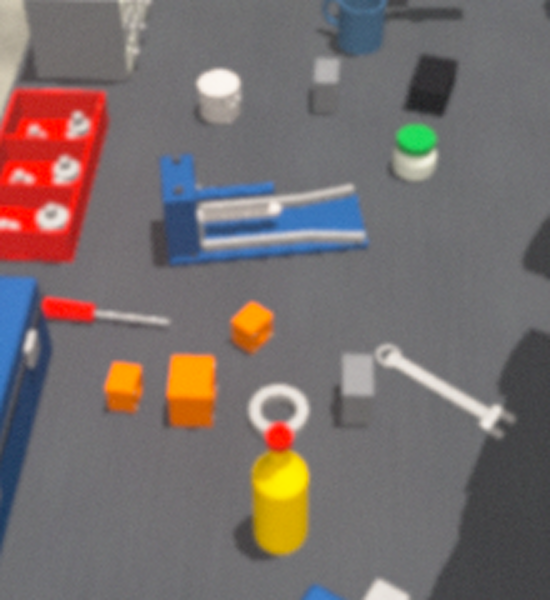

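```bash
cat > fit.py <<'E'
from h import *
import pickle
from scipy.optimize import minimize
C=pickle.load(open("C.pkl","rb"))
for c in C.values(): c["hsv"]=cv2.cvtColor(c["img"],cv2.COLOR_RGB2HSV)
def fit(parts,masks,p0,sp=(.01,.01,.15)):
    def cost(p):
        e=0
        for n,m in masks.items():
            r=render(C[n],parts(p)); e+=np.abs(r-m).sum()
        return e
    best=None
    for k in range(5):
        x0=np.array(p0,float)if best is None else best.x
        sim=np.vstack([x0]+[x0+np.eye(len(x0))[i]*(sp[i]*(-.6)**k) for i in range(len(x0))])
        r=minimize(cost,x0,method="Nelder-Mead",options=dict(initial_simplex=sim,xatol=1e-4,fatol=.2,maxiter=250))
        if best is None or r.fun<best.fun: best=r
    return best.x,best.fun,[m.sum() for m in masks.values()]
def blk(t): B=box((-t/2,-.03,0),(t/2,.03,.06)); return lambda p:[place(B,p[:3])]
def net(n,q,i): return C[n]["m"][q][i]["pixels"].astype(float)
def col(n,bb,lo,hi):
    m=cv2.inRange(C[n]["hsv"],lo,hi)/255.; k=np.zeros_like(m); k[bb[1]:bb[3],bb[0]:bb[2]]=1; return m*k
ctr=lambda c,m:ray(c,[np.argwhere(m>0).mean(0)[::-1]],.03)[0][:2]
if __name__=="__main__":
    G1={"scene":net("scene","grey_one",0),"side":net("side","grey_one",0)}
    G2={"scene":net("scene","grease_jar",1),"side":net("side","piston",1)}
    O={"scene":col("scene",(380,243,411,284),(4,130,90),(20,255,255)),"side":col("side",(282,254,310,296),(4,130,90),(20,255,255))}
    for nm,M,t in [("far",G1,.036),("near",G2,.036),("orange",O,.05)]:
        p0=ctr(C["scene"],M["scene"]); q0=ctr(C["side"],M["side"]); print(nm,p0,q0)
        for a in (0,.5,1,-.5):
            x,f,s=fit(blk(t),M,[*p0,a]); print("  ",np.round(x,4),f,s)
E
python3 fit.py
python3 - <<'E'
from fit import *
M={"scene":net("scene","mandrel",0),"side":net("side","mandrel",0)}
for n in M:
    print(n)
    if n=="scene":
        for uv in [(284,247),(319,254),(343,191),(320,186)]: print(uv,ray(C[n],[uv],.012 if uv[1]<200 else 0)[0])
def parts(p):
    w=p[3]
    L=[box((-.05,-.052,0),(.225,.052,.012)),box((.18,-w,0),(.225,w,.12)),box((.075,-.008,.077),(.2,.008,.087))]
    for s in(1,-1):
        L.append(box((.03,min(s*.032,s*.036),.012),(.177,max(s*.032,s*.036),.026)))
        a=box((-.045,-.001,.012),(-.045,.001,.026));b=box((.03,-.001,.012),(.03,.001,.026))
        a[:,1]+=s*.045;b[:,1]+=s*.034;L.append(np.vstack([a,b]))
    return [place(P,p[:3]) for P in L]
pickle
a=ray(C["scene"],[(331,188)],.012)[0];b=ray(C["scene"],[(302,251)],0)[0];print(a,b)
d=np.arctan2(*(b-a)[[1,0]]);o=a+(b-a)/np.linalg.norm(b-a)*.05
for da in(0,.15,-.15):
    x,f,s=fit(parts,M,[o[0],o[1],d+da,.04],(.01,.01,.1,.01)); print(np.round(x,4),f,s)
pickle.dump(x,open("mand.pkl","wb"))
for n,(x0,y0,x1,y1) in {"scene":(270,170,360,265),"side":(270,170,380,235)}.items():
    k=6
    im=cv2.resize(C[n]["img"][y0:y1,x0:x1,::-1],None,fx=k,fy=k,interpolation=cv2.INTER_CUBIC)
    for P in parts(x):
        h=cv2.convexHull(((proj(C[n],P)-[x0,y0]+.5)*k).round().astype(np.int32)); cv2.polylines(im,[h],True,(0,255,255),1)
    cv2.imwrite(f"pics/m_{n}.png",im)
E
```

```text
far [ 0.47334189 -0.3188618 ] [ 0.47489072 -0.31849614]
   [ 0.4745 -0.3179 -0.0072] 54.74117647058823 [np.float64(329.0), np.float64(208.0)]
   [ 0.4748 -0.3188 -0.0194] 54.1843137254902 [np.float64(329.0), np.float64(208.0)]
   [ 0.4745 -0.3178 -0.0072] 54.74117647058823 [np.float64(329.0), np.float64(208.0)]
   [ 0.4744 -0.3192 -0.0515] 56.090196078431376 [np.float64(329.0), np.float64(208.0)]
near [0.41826027 0.26311482] [0.41962701 0.26565264]
   [ 0.4195  0.264  -0.015 ] 67.0156862745098 [np.float64(434.0), np.float64(316.0)]
   [ 0.4194  0.2638 -0.0073] 63.88235294117647 [np.float64(434.0), np.float64(316.0)]
   [ 0.4194  0.2637 -0.0071] 63.76078431372549 [np.float64(434.0), np.float64(316.0)]
   [ 0.4191  0.2635 -0.0197] 66.38039215686274 [np.float64(434.0), np.float64(316.0)]
orange [0.62138631 0.27769284] [0.61748326 0.27720793]
   [0.616  0.2782 0.0519] 143.9725490196078 [np.float64(630.0), np.float64(536.0)]
   [0.616  0.2782 0.0527] 143.9725490196078 [np.float64(630.0), np.float64(536.0)]
   [0.6163 0.2788 1.4749] 312.5176470588235 [np.float64(630.0), np.float64(536.0)]
   [0.6161 0.2783 0.0561] 144.52941176470586 [np.float64(630.0), np.float64(536.0)]
scene
(284, 247) [ 0.70525077 -0.05555865  0.        ]
(319, 254) [0.6753811 0.0541896 0.       ]
(343, 191) [ 0.40448353 -0.00536759  0.012     ]
(320, 186) [ 0.42140589 -0.08842952  0.012     ]
side
[ 0.41152885 -0.04939675  0.012     ] [0.69107272 0.00214762 0.        ]
[ 0.4645 -0.0395  0.1779  0.0422] 293.21176470588233 [np.float64(2331.0), np.float64(2300.0)]
[ 0.4646 -0.0404  0.1822  0.0419] 295.37254901960785 [np.float64(2331.0), np.float64(2300.0)]
[ 0.4647 -0.0401  0.1776  0.0408] 294.89803921568625 [np.float64(2331.0), np.float64(2300.0)]
```

View pics/m_scene.png

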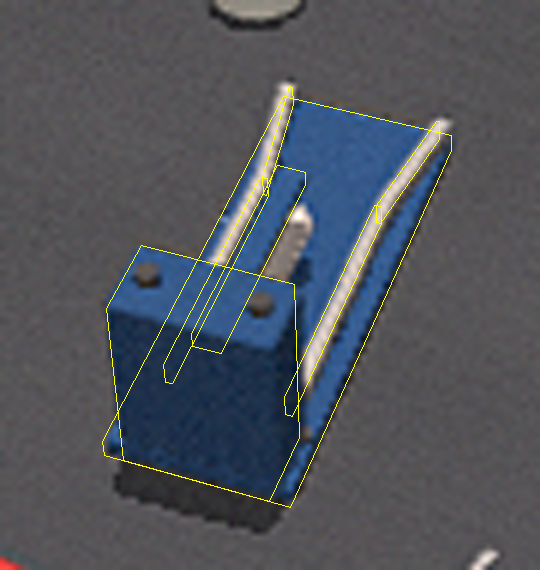

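View pics/m_side.png

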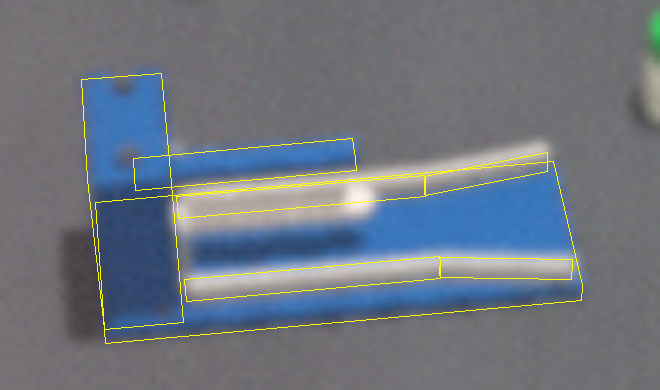

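Run:
```python
from fit import *
ims=[]
for n,bbs in {"scene":[(355,220,430,300),(240,150,280,190),(395,195,435,235)],"side":[(255,235,315,299),(335,140,365,172),(345,255,375,295)]}.items():
    for (x0,y0,x1,y1) in bbs:
        im=C[n]["img"][y0:y1,x0:x1,::-1]; im=cv2.resize(im,(260,280),interpolation=cv2.INTER_CUBIC); ims.append(cv2.convertScaleAbs(im,alpha=1.5,beta=10))
cv2.imwrite("pics/cr.png",np.vstack([np.hstack(ims[:3]),np.hstack(ims[3:])]))
for nm,(a,b) in {"small":((381,283),(269,274)),"mid":((371,237),(321,250)),"ring":((411,245),(332,284)),"bottle":((462,266),(332,335)),"jar":((313,170),(386,186)),"carton":((280,150),(393,155)),"cup":((233,155),(364,135)),"scrdr":((332,287),(262,245)),"wrench":((418,203),(397,275))}.items():
    print(nm,ray(C["scene"],[a],.015)[0][:2].round(3),ray(C["side"],[b],.015)[0][:2].round(3))
```

```text
small [0.689 0.268] [0.704 0.263]
mid [0.548 0.17 ] [0.551 0.16 ]
ring [0.517 0.292] [0.508 0.29 ]
bottle [0.518 0.456] [0.497 0.459]
jar [ 0.363 -0.152] [ 0.336 -0.157]
carton [ 0.324 -0.324] [ 0.305 -0.34 ]
cup [ 0.436 -0.467] [ 0.421 -0.467]
scrdr [0.769 0.152] [0.745 0.149]
wrench [0.336 0.246] [0.311 0.245]
```

View pics/cr.png

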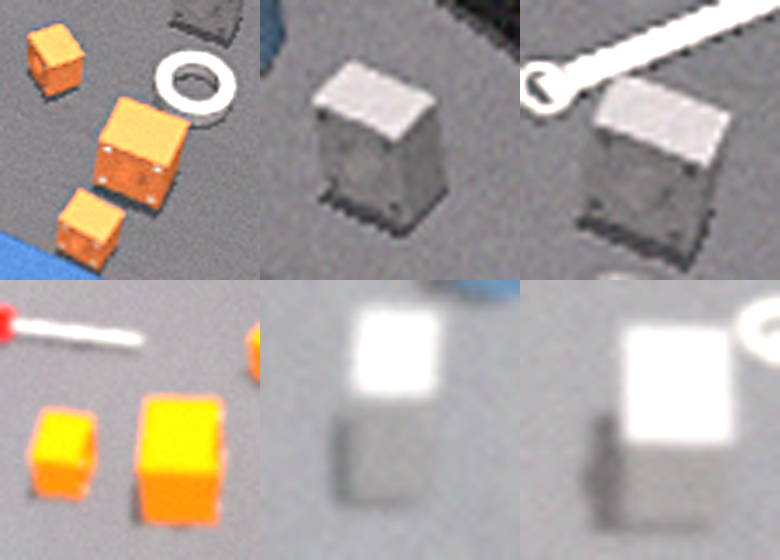

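```bash
cat > go.py <<'E'
import sys
from h import *
# usage: go.py x y z yaw : prints turn and shift (tool axes after the turn)
s=state(); x,y,z,yaw=[float(v) for v in sys.argv[1:5]]
cy=s["eef_rot"][2]; d=(yaw-cy+np.pi)%(2*np.pi)-np.pi
Rm=rot(s["eef_rot"]); Rt=R.from_euler('z',d).as_matrix()@Rm
D=np.array([x,y,z])-s["tool_pos"]
print("t",s["time_s"],"pos",s["tool_pos"].round(4),"yaw",round(cy,4),"f",s["ft_force"].round(1),"w",round(s["gripper_width"],4))
print("turn",round(-np.degrees(d),2),"shift after turn",(Rt.T@D*1000).round(1), "before",(Rm.T@D*1000).round(1))
E
python3 go.py 0.419 0.264 0.14 3.13
```

```text
t 1.35 pos [0.157  0.501  0.2313] yaw 2.8378 f [-0.  -0.1  0.5] w 0.0855
turn -16.74 shift after turn [-264.7 -233.9   91.3] before [-320.8 -147.7   91.3]
```

>>> {"method": "apply_moves", "body": {
  "deltas": [
    [85,0,0,0,-8.5],
    [85,0,0,0,-8.4]
  ]
}}

```text
time_s: 1.6
tool_pos: [0.1571, 0.5009, 0.2313]
eef_rot: [-3.142, 0.0, 3.138]
ft_force: [-0.4, 0.2, 0.4]
gripper_width: 0.085
```

>>> {"method": "apply_moves", "body": {
  "deltas": [
    [85,-44,-39,0,0],
    [85,-44,-39,0,0],
    [85,-44,-39,0,0],
    [85,-44,-39,30,0],
    [85,-44,-39,30,0]
  ]
}}

```text
time_s: 2.22
tool_pos: [0.3723, 0.3071, 0.1743]
eef_rot: [3.141, 0.001, 3.133]
ft_force: [1.2, 0.5, -0.7]
gripper_width: 0.085
```

>>> {"method": "apply_moves", "body": {
  "deltas": [
    [85,-44,-39,30,0],
    [85,0,0,0,0]
  ]
}}

```text
time_s: 2.48
tool_pos: [0.4133, 0.268, 0.1442]
eef_rot: [-3.14, -0.002, 3.128]
ft_force: [-1.2, 0.4, 0.8]
gripper_width: 0.0852
```

```bash
cat > look.py <<'E'
import sys
from h import *
import pickle
# look.py outname : wrist picture
c=cam("wrist"); s=state(); print(s["time_s"],s["tool_pos"].round(4),s["eef_rot"].round(3),s["ft_force"].round(1))
cv2.imwrite(f"pics/{sys.argv[1]}.png",c["img"][:,:,::-1]); pickle.dump(c,open("W.pkl","wb"))
E
python3 look.py w1; python3 go.py 0.419 0.264 0.018 3.13
```

```text
2.525 [0.4124 0.2695 0.1452] [-3.141e+00 -2.000e-03  3.129e+00] [-0.2  0.2 -0.1]
t 2.525 pos [0.4124 0.2695 0.1452] yaw 3.1294 f [-0.2  0.2 -0.1] w 0.0851
turn -0.04 shift after turn [ -6.9  -5.3 127.2] before [ -6.9  -5.3 127.2]
```

View pics/w1.png

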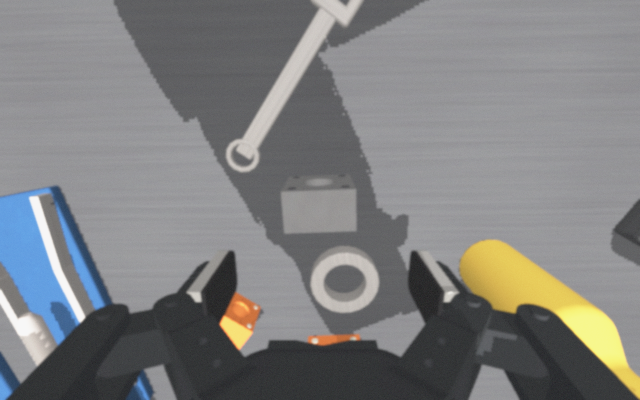

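```bash
cat > wfit.py <<'E'
import sys,pickle
from fit import *
# wfit.py q t x y yaw [thr lo hi]: fit block to wrist mask
W=pickle.load(open("W.pkl","rb")); C["wrist"]=W
def bl(p,t): return [place(box((-t/2,-.03,0),(t/2,.03,.06)),p)]
def run(mask,t,p0):
    x,f,s=fit(lambda p:bl(p,t),{"wrist":mask},p0,(.005,.005,.06)); return x,f,s
def overlay(t,p,name):
    im=W["img"][:,:,::-1].copy(); P=proj(W,bl(p,t)[0])
    for i in range(8):
        for j in (1,2,4):
            if not i&j: cv2.line(im,tuple(int(v) for v in P[i].round()),tuple(int(v) for v in P[i|j].round()),(0,255,255),1)
    cv2.imwrite(name,im)
if __name__=="__main__":
    t=float(sys.argv[2]); p0=[float(v) for v in sys.argv[3:6]]
    rs=silhouettes("wrist",sys.argv[1]); pr=proj(W,bl(p0,t)[0]).mean(0); print("pred",pr)
    best=None
    for r in rs:
        m=r["pixels"]; print(round(r["score"],2),np.round(r["bbox"]),m.sum())
        b=r["bbox"]
        if b[0]-10<pr[0]<b[2]+10 and b[1]-10<pr[1]<b[3]+10 and best is None: best=m.astype(float)
    p=p0
    if best is not None:
        p,f,s=run(best,t,p0); print("fit",p.round(4),f,s)
    overlay(t,p,"pics/"+sys.argv[6])
E
python3 wfit.py grey_one .036 .4194 .2637 -.007 o1.png
```

```text
pred [317.61848225 203.99455612]
```

View pics/o1.png

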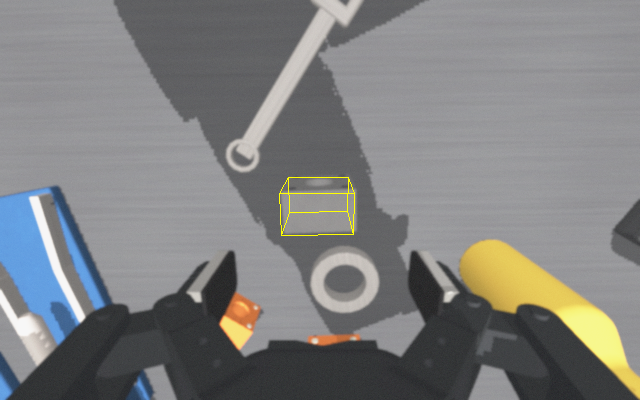

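>>> {"method": "apply_moves", "body": {
  "deltas": [
    [85,-6.9,-4.5,30,0],
    [85,0,0,37,0],
    [85,0,0,37,0],
    [85,0,0,23,0],
    [85,0,0,0,0]
  ]
}}

```text
time_s: 3.2
tool_pos: [0.4172, 0.2671, 0.0186]
eef_rot: [-3.141, -0.002, 3.135]
ft_force: [-0.4, -0.7, -0.1]
gripper_width: 0.0848
```

>>> {"method": "apply_moves", "body": {
  "deltas": [
    [50,0,0,0,0],
    [50,0,0,0,0],
    [50,0,0,0,0]
  ],
  "force": 50
}}

```text
time_s: 3.58
tool_pos: [0.4196, 0.2669, 0.0207]
eef_rot: [3.141, 0.002, 3.133]
ft_force: [-2.2, -1.1, 5.7]
gripper_width: 0.0595
```

>>> {"method": "apply_moves", "body": {
  "deltas": [
    [50,0,0,-40,0],
    [50,0,0,-50,0],
    [50,0,0,0,0],
    [50,0,0,0,0],
    [50,0,0,0,0]
  ]
}}

```text
time_s: 4.2
tool_pos: [0.4175, 0.2657, 0.1075]
eef_rot: [-3.14, -0.003, 3.133]
ft_force: [0.3, -0.6, -8.9]
gripper_width: 0.0593
```

```bash
python3 go.py 0.465 -0.04 0.115 3.32
```

```text
t 4.2 pos [0.4175 0.2657 0.1075] yaw 3.1327 f [ 0.3 -0.6 -8.9] w 0.0593
turn -10.73 shift after turn [   7.5 -309.3   -7.1] before [ -50.2 -305.3   -7.3]
```

>>> {"method": "apply_moves", "body": {
  "deltas": [
    [50,0,0,-35,-5],
    [50,-25,-45,-35,-5.7],
    [50,-30,-50,-25,0],
    [50,-30,-50,0,0],
    [50,-30,-50,0,0]
  ]
}}

```text
time_s: 4.82
tool_pos: [0.5623, 0.0909, 0.2024]
eef_rot: [3.141, -0.002, -2.964]
ft_force: [-1.0, 1.3, -8.6]
gripper_width: 0.0591
```

>>> {"method": "apply_moves", "body": {
  "deltas": [
    [50,-20,-50,0,0],
    [50,0,-40,0,0],
    [50,0,0,0,0],
    [50,0,0,0,0]
  ]
}}

```text
time_s: 5.32
tool_pos: [0.5966, 0.0077, 0.2022]
eef_rot: [3.14, -0.003, -2.964]
ft_force: [-0.1, -0.2, -7.9]
gripper_width: 0.0592
```

```bash
python3 look.py w2;python3 go.py 0.465 -0.04 0.115 3.32
```

```text
5.375 [0.5966 0.0081 0.2025] [ 3.141e+00 -2.000e-03 -2.963e+00] [ 0.  -0.1 -8. ]
t 5.375 pos [0.5966 0.0081 0.2025] yaw -2.9632 f [ 0.  -0.1 -8. ] w 0.0596
turn -0.0 shift after turn [137.9 -24.1  87.8] before [137.9 -24.1  87.8]
```

View pics/w2.png

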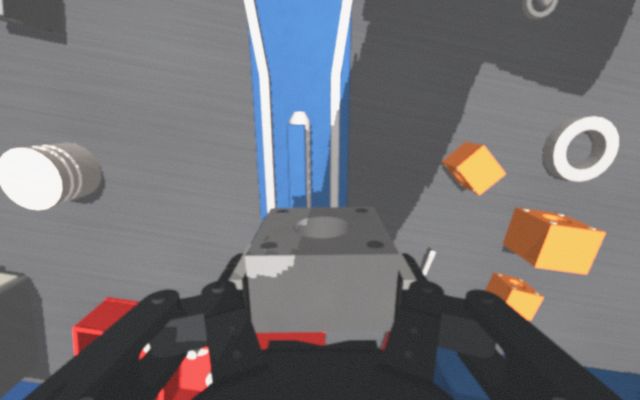

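```bash
cat > ov.py <<'E'
import sys,pickle
from h import *
W=pickle.load(open("W.pkl","rb")); p=[float(v) for v in sys.argv[1:4]]; name=sys.argv[4]; x0,y0,x1,y1=[int(v) for v in sys.argv[5:9]]; k=int(sys.argv[9])
im=cv2.resize(W["img"][y0:y1,x0:x1,::-1],None,fx=k,fy=k,interpolation=cv2.INTER_CUBIC)
def line(P,c):
    q=((proj(W,place(np.array(P,float),p))-[x0,y0]+.5)*k).round().astype(np.int32); cv2.polylines(im,[q],False,c,1)
for s in(1,-1):
    line([(-.045,s*.044,.026),(.03,s*.032,.026),(.14,s*.032,.026)],(0,255,255))
    line([(-.05,s*.052,.012),(.14,s*.052,.012)],(0,255,0))
    line([(.075,s*.008,.087),(.14,s*.008,.087)],(255,0,255))
    line([(.09,s*.01,.042),(.07,s*.01,.042)],(0,128,255))
line([(.065,-.006,.042),(.065,.006,.042)],(0,0,255)); line([(.075,-.008,.087),(.075,.008,.087)],(255,0,255));line([(-.05,-.052,.012),(-.05,.052,.012)],(0,255,0))
cv2.imwrite("pics/"+name,im)
E
python3 ov.py .4646 -.040 .178 ov1.png 230 0 370 215 3
```

```text
(no output)
```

View pics/ov1.png

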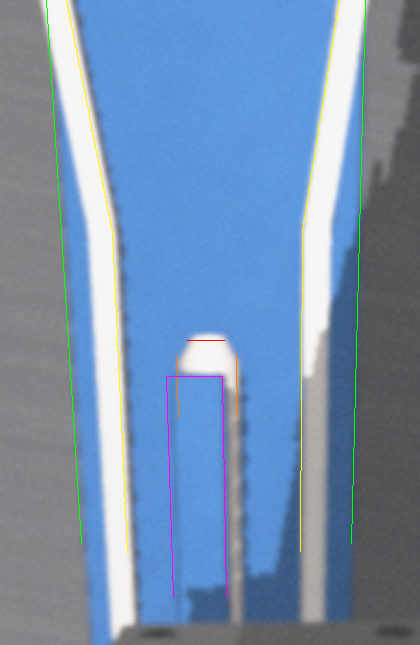

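>>> {"method": "apply_moves", "body": {
  "deltas": [
    [50,45,-8,0,0],
    [50,46,-8,0,0],
    [50,47,-8,30,0],
    [50,0,0,50,0],
    [50,0,0,0,0]
  ]
}}

```text
time_s: 6.0
tool_pos: [0.4627, -0.0392, 0.1213]
eef_rot: [3.139, -0.005, -2.963]
ft_force: [0.2, -0.9, -8.3]
gripper_width: 0.0593
```

```bash
python3 look.py w3;python3 go.py 0.465 -0.04 0.033 3.32
```

```text
6.05 [ 0.4648 -0.0396  0.1232] [ 3.140e+00 -2.000e-03 -2.962e+00] [ 0.9  0.9 -8.9]
t 6.05 pos [ 0.4648 -0.0396  0.1232] yaw -2.9624 f [ 0.9  0.9 -8.9] w 0.0597
turn 0.04 shift after turn [-0.4 -0.5 90.2] before [-0.4 -0.5 90.2]
```

View pics/w3.png

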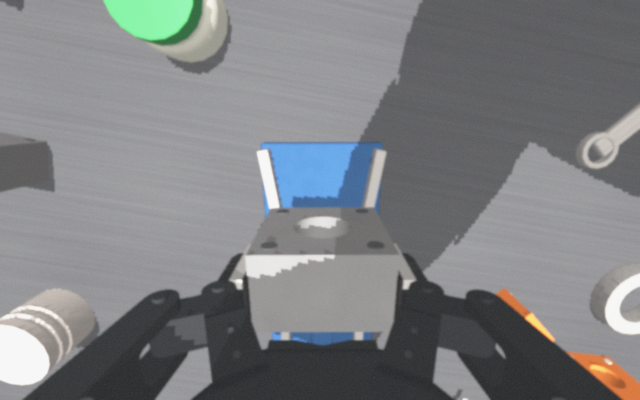

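Centred over the channel mouth (block at 246–400, mouth at 262–384, both centred near x=322). Lower, release.

>>> {"method": "apply_moves", "body": {
  "deltas": [
    [50,0,-0.5,40,0],
    [50,0,0,30,0],
    [50,0,0,18,0],
    [50,0,0,2,0],
    [50,0,0,0,0]
  ]
}}

```text
time_s: 6.68
tool_pos: [0.4675, -0.0412, 0.035]
eef_rot: [-3.141, 0.002, -2.963]
ft_force: [1.0, 0.0, -8.6]
gripper_width: 0.059
```

>>> {"method": "apply_moves", "body": {
  "deltas": [
    [50,0,0,3,0],
    [50,0,0,0,0],
    [85,0,0,0,0],
    [85,0,0,0,0],
    [85,0,0,0,0]
  ]
}}

```text
time_s: 7.3
tool_pos: [0.4664, -0.0413, 0.031]
eef_rot: [-3.141, 0.001, -2.964]
ft_force: [0.0, 0.3, -0.1]
gripper_width: 0.0849
```

>>> {"method": "apply_moves", "body": {
  "deltas": [
    [85,25,0,0,0],
    [85,20,0,0,0],
    [36,0,0,0,0],
    [36,0,0,0,0],
    [36,0,0,0,0]
  ]
}}

```text
time_s: 7.92
tool_pos: [0.4227, -0.0492, 0.0308]
eef_rot: [-3.141, 0.001, -2.963]
ft_force: [0.3, -0.9, -0.1]
gripper_width: 0.0361
```

```bash
python3 look.py w4;python3 go.py 0.465 -0.04 0.03 3.32
```

```text
7.975 [ 0.4225 -0.0492  0.0308] [-3.141e+00  1.000e-03 -2.963e+00] [ 0.1 -0.1 -0.7]
t 7.975 pos [ 0.4225 -0.0492  0.0308] yaw -2.9634 f [ 0.1 -0.1 -0.7] w 0.0362
turn -0.01 shift after turn [-43.4   1.5   0.8] before [-43.4   1.5   0.8]
```

View pics/w4.png

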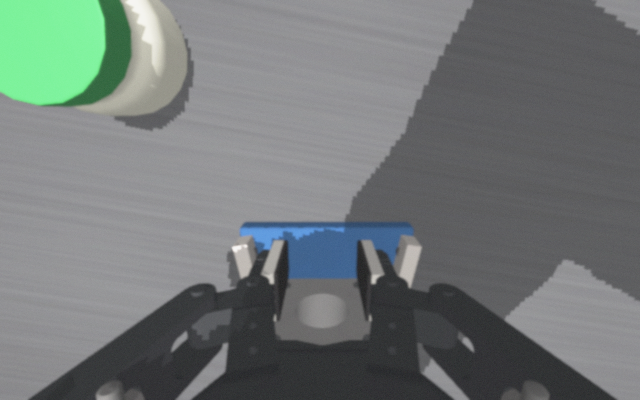

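>>> {"method": "apply_moves", "body": {
  "deltas": [
    [36,-12,1.5,0,0],
    [36,-17,0,0,0],
    [36,-17,0,0,0],
    [36,-14,0,0,0],
    [36,-10,0,0,0]
  ]
}}

```text
time_s: 8.6
tool_pos: [0.4911, -0.035, 0.0305]
eef_rot: [3.142, -0.0, -2.963]
ft_force: [-3.3, -0.2, 0.4]
gripper_width: 0.0359
```

>>> {"method": "apply_moves", "body": {
  "deltas": [
    [36,-8,0,0,0],
    [36,-8,0,0,0],
    [36,0,0,0,0]
  ]
}}

```text
time_s: 8.98
tool_pos: [0.5072, -0.0325, 0.0309]
eef_rot: [-3.141, 0.001, -2.963]
ft_force: [-0.4, -0.7, -0.1]
gripper_width: 0.0362
```

```bash
cat > mx.py <<'E'
from h import *
s=state(); d=s["tool_pos"]-[.4646,-.04,0]; a=.178
print(s["time_s"],"mandrel xyz",np.round([d[0]*np.cos(a)+d[1]*np.sin(a),-d[0]*np.sin(a)+d[1]*np.cos(a),d[2]],4),s["ft_force"].round(1),s["eef_rot"].round(3),s["gripper_width"].round(4))
E
python3 mx.py; python3 look.py w5
```

```text
9.025 [ 0.5068 -0.0325  0.0308] [-3.141e+00  1.000e-03 -2.964e+00] [ 0.5 -0.6  0.1]Traceback (most recent call last):
  File "mx.py", line 3, in <module>
    print(s["time_s"],"mandrel xyz",np.round([d[0]*np.cos(a)+d[1]*np.sin(a),-d[0]*np.sin(a)+d[1]*np.cos(a),d[2]],4),s["ft_force"].round(1),s["eef_rot"].round(3),s["gripper_width"].round(4))
                                                                                                                                                                 ^^^^^^^^^^^^^^^^^^^^^^^^
AttributeError: 'float' object has no attribute 'round'
```

View pics/w5.png

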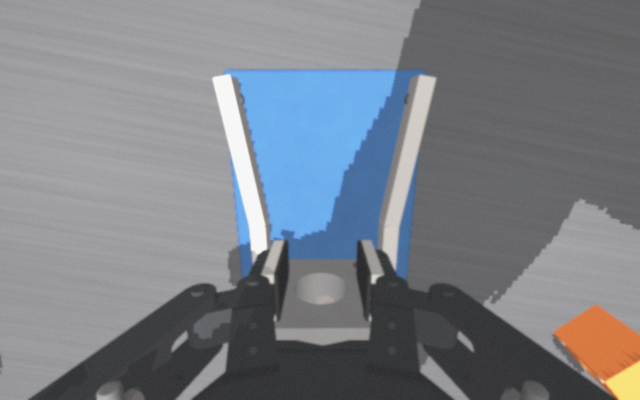

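>>> {"method": "apply_moves", "body": {
  "deltas": [
    [36,-8,0,0,0],
    [36,0,0,0,0],
    [36,0,0,0,0]
  ]
}}

```text
time_s: 9.4
tool_pos: [0.5143, -0.0311, 0.0308]
eef_rot: [-3.141, 0.001, -2.964]
ft_force: [0.6, -0.6, 0.1]
gripper_width: 0.0361
```

```bash
sed -i 's/s\["gripper_width"\].round(4)/round(s["gripper_width"],4)/' mx.py; python3 mx.py
cat > fx.py <<'E'
import sys
from h import *
c=cam("scene");d=cam("side")
a=cv2.resize(c["img"][165:265,270:400,::-1],None,fx=5,fy=5,interpolation=cv2.INTER_CUBIC);cv2.imwrite("pics/"+sys.argv[1]+"_s.png",a)
a=cv2.resize(d["img"][165:245,270:390,::-1],None,fx=5,fy=5,interpolation=cv2.INTER_CUBIC);cv2.imwrite("pics/"+sys.argv[1]+"_d.png",a)
E
python3 fx.py f1
```

```text
9.4 mandrel xyz [0.0505 0.     0.0308] [ 0.6 -0.6  0.1] [-3.141e+00  1.000e-03 -2.964e+00] 0.0361
```

View pics/f1_s.png

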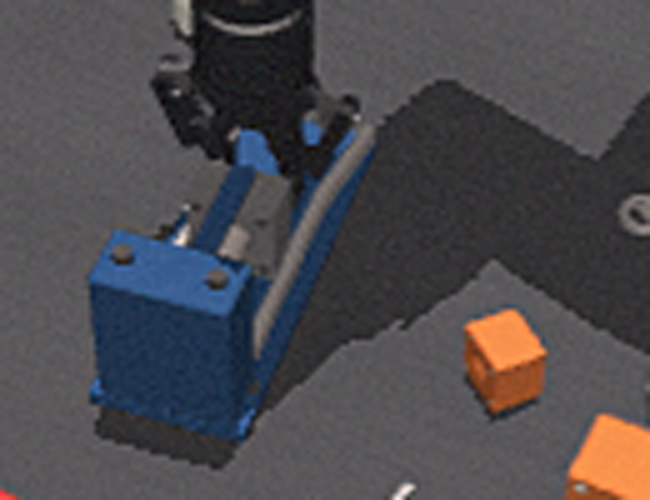

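View pics/f1_d.png

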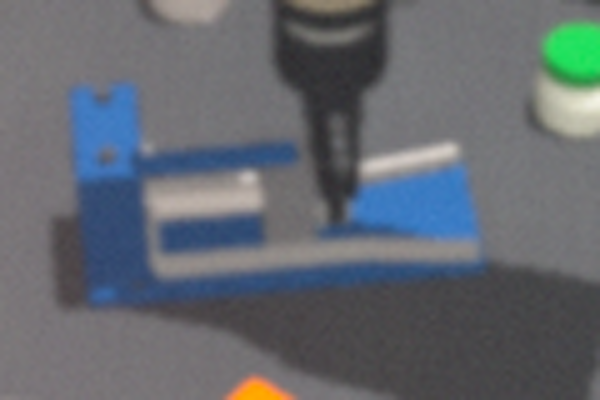

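>>> {"method": "apply_moves", "body": {
  "deltas": [
    [36,15,0,0,0],
    [60,0,0,-40,0],
    [85,0,0,-50,3.6],
    [85,0,0,-25,3.6]
  ]
}}

```text
time_s: 10.0
tool_pos: [0.5002, -0.0339, 0.1483]
eef_rot: [-3.141, 0.003, -3.091]
ft_force: [0.1, -0.9, -0.3]
gripper_width: 0.0848
```

```bash
python3 go.py 0.612 0.277 0.15 3.194
```

```text
t 10.0 pos [ 0.5002 -0.0339  0.1483] yaw -3.0915 f [ 0.1 -0.9 -0.3] w 0.0848
turn -0.13 shift after turn [-127.9  304.6   -1.5] before [-127.2  304.9   -1.5]
```

>>> {"method": "apply_moves", "body": {
  "deltas": [
    [85,-16,38,0,0],
    [85,-24,57,0,0],
    [85,-24,57,0,0],
    [85,-24,57,0,0],
    [85,-24,57,0,0]
  ]
}}

```text
time_s: 10.62
tool_pos: [0.5977, 0.2398, 0.1458]
eef_rot: [3.142, 0.001, -3.089]
ft_force: [1.5, -1.0, 0.9]
gripper_width: 0.085
```

>>> {"method": "apply_moves", "body": {
  "deltas": [
    [85,-16,38,0,0],
    [85,0,0,0,0],
    [85,0,0,0,0]
  ]
}}

```text
time_s: 11.0
tool_pos: [0.6107, 0.2761, 0.1453]
eef_rot: [-3.141, -0.001, -3.089]
ft_force: [-0.0, 0.5, 0.0]
gripper_width: 0.085
```

```bash
python3 look.py w6; python3 wfit.py spacer .05 .616 .2782 .052 o6.png; python3 go.py .616 .2782 .018 3.194
```

```text
11.05 [0.6108 0.2756 0.1456] [-3.141e+00 -1.000e-03 -3.090e+00] [0.8 0.3 0.5]
pred [324.08277058 202.37715307]
0.85 [292. 252. 336. 307.] 2136
0.81 [163.  90. 243. 153.] 3038
0.62 [288. 167. 366. 244.] 5270
fit [0.6152 0.2795 0.0294] 113.08627450980393 [np.float64(5270.0)]
t 11.1 pos [0.6109 0.2754 0.1458] yaw -3.0904 f [ 0.7 -0.3 -0.4] w 0.085
turn -0.07 shift after turn [ -5.3   2.5 127.8] before [ -5.3   2.5 127.8]
```

View pics/o6.png

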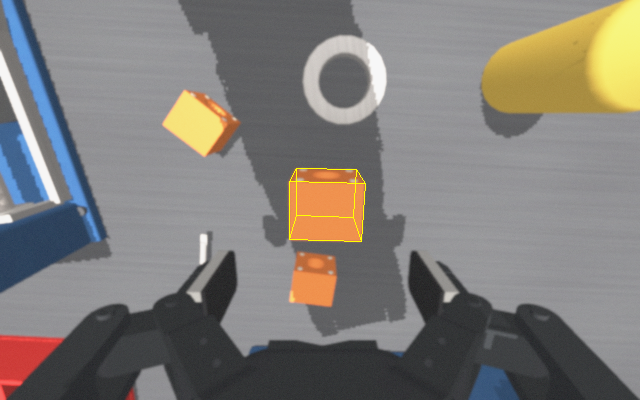

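>>> {"method": "apply_moves", "body": {
  "deltas": [
    [85,-5,3.5,30,0.8],
    [85,0,0,37,0],
    [85,0,0,37,0],
    [85,0,0,24,0],
    [85,0,0,0,0]
  ]
}}

```text
time_s: 11.72
tool_pos: [0.6145, 0.2787, 0.0162]
eef_rot: [-3.141, -0.004, -3.105]
ft_force: [0.4, 0.2, -0.4]
gripper_width: 0.0847
```

>>> {"method": "apply_moves", "body": {
  "deltas": [
    [50,0,0,0,0],
    [50,0,0,0,0],
    [50,0,0,0,0],
    [50,0,0,-40,0],
    [50,0,0,-50,0]
  ],
  "force": 40
}}

```text
time_s: 12.35
tool_pos: [0.615, 0.2801, 0.1081]
eef_rot: [-3.141, -0.002, -3.103]
ft_force: [0.6, -0.1, -2.0]
gripper_width: 0.0596
```

```bash
python3 go.py 0.4597 -0.0409 0.115 3.32
```

```text
t 12.35 pos [0.615  0.2801 0.1081] yaw -3.1033 f [ 0.6 -0.1 -2. ] w 0.0596
turn -8.03 shift after turn [ 209.8 -288.3   -6.3] before [ 167.5 -314.8   -6.4]
```

>>> {"method": "apply_moves", "body": {
  "deltas": [
    [50,0,0,-20,-4],
    [50,25,-34,-10,-4],
    [50,37,-51,0,0],
    [50,37,-51,0,0],
    [50,37,-51,0,0]
  ]
}}

```text
time_s: 12.98
tool_pos: [0.5123, 0.0735, 0.1383]
eef_rot: [-3.141, 0.001, -2.963]
ft_force: [0.8, -1.6, -1.2]
gripper_width: 0.0597
```

>>> {"method": "apply_moves", "body": {
  "deltas": [
    [50,37,-51,0,0],
    [50,35,-48,0,0],
    [50,0,0,15,0],
    [50,0,0,0,0]
  ]
}}

```text
time_s: 13.48
tool_pos: [0.4595, -0.0351, 0.1227]
eef_rot: [3.141, -0.001, -2.965]
ft_force: [-0.3, 0.3, -2.2]
gripper_width: 0.0597
```

```bash
python3 mx.py; python3 go.py 0.4597 -0.0409 0.033 3.32;python3 look.py w7
```

```text
13.475 mandrel xyz [-0.0042  0.0057  0.1227] [-0.3  0.3 -2.2] [ 3.141e+00 -1.000e-03 -2.965e+00] 0.0597
t 13.475 pos [ 0.4595 -0.0351  0.1227] yaw -2.9651 f [-0.3  0.3 -2.2] w 0.0597
turn -0.11 shift after turn [ 0.7 -5.8 89.6] before [ 0.7 -5.8 89.6]
13.525 [ 0.4601 -0.0347  0.1231] [ 3.141  0.    -2.964] [ 0.  -1.1 -2.5]
```

View pics/w7.png

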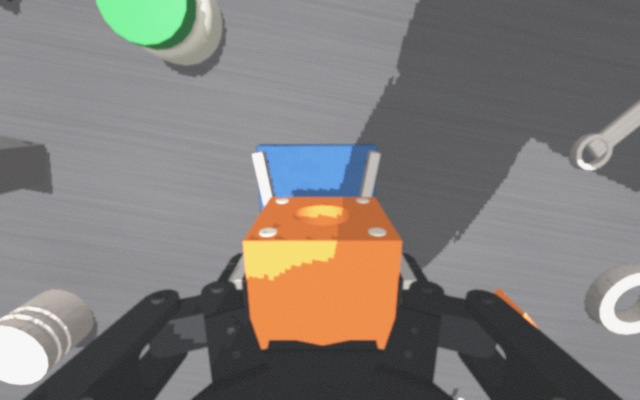

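>>> {"method": "apply_moves", "body": {
  "deltas": [
    [50,0,-6,30,0],
    [50,0,0,40,0],
    [50,0,0,20,0],
    [50,0,0,3,0],
    [50,0,0,0,0]
  ]
}}

```text
time_s: 14.15
tool_pos: [0.462, -0.0399, 0.0304]
eef_rot: [-3.141, 0.001, -2.962]
ft_force: [0.6, 0.2, -0.9]
gripper_width: 0.0594
```

```bash
python3 mx.py
```

```text
14.15 mandrel xyz [-0.0025  0.0006  0.0304] [ 0.6  0.2 -0.9] [-3.141e+00  1.000e-03 -2.962e+00] 0.0594
```

>>> {"method": "apply_moves", "body": {
  "deltas": [
    [50,0,0,1,0],
    [85,0,0,0,0],
    [85,0,0,0,0],
    [85,25,0,0,0],
    [85,25,0,0,0]
  ]
}}

```text
time_s: 14.78
tool_pos: [0.4117, -0.0494, 0.0287]
eef_rot: [-3.141, 0.0, -2.963]
ft_force: [-0.6, -1.2, 0.5]
gripper_width: 0.0853
```

>>> {"method": "apply_moves", "body": {
  "deltas": [
    [36,0,0,0,0],
    [36,0,0,0,0],
    [36,0,0,0,0]
  ]
}}

```text
time_s: 15.15
tool_pos: [0.4131, -0.0496, 0.0289]
eef_rot: [-3.141, 0.001, -2.963]
ft_force: [0.1, 0.0, -0.4]
gripper_width: 0.0364
```

```bash
python3 mx.py; python3 look.py w8
```

```text
15.15 mandrel xyz [-0.0523 -0.0003  0.0289] [ 0.1  0.  -0.4] [-3.141e+00  1.000e-03 -2.963e+00] 0.0364
15.2 [ 0.4129 -0.0495  0.0288] [-3.141e+00  1.000e-03 -2.963e+00] [-0.7  0.5  0.2]
```

View pics/w8.png

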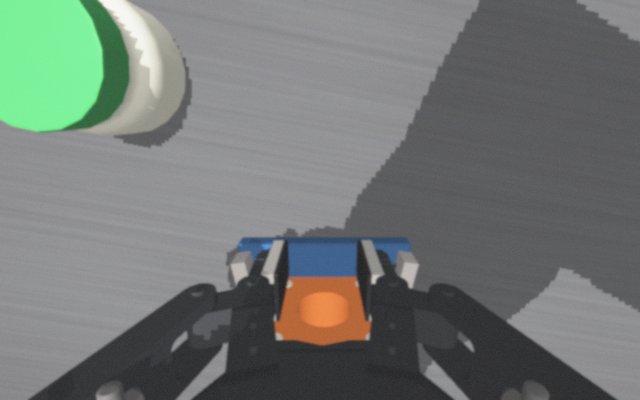

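>>> {"method": "apply_moves", "body": {
  "deltas": [
    [36,-15,0,-1,0],
    [36,-17,0,0,0],
    [36,-17,0,0,0],
    [36,-15,0,0,0],
    [36,-13,0,0,0]
  ]
}}

```text
time_s: 15.82
tool_pos: [0.4885, -0.0355, 0.0295]
eef_rot: [3.141, -0.001, -2.963]
ft_force: [-4.5, -1.3, 2.1]
gripper_width: 0.0363
```

>>> {"method": "apply_moves", "body": {
  "deltas": [
    [36,-10,0,0,0],
    [36,-8,0,0,0],
    [36,-5,0,0,0],
    [36,0,0,0,0]
  ]
}}

```text
time_s: 16.32
tool_pos: [0.5111, -0.0318, 0.0298]
eef_rot: [-3.141, 0.001, -2.964]
ft_force: [-0.3, -0.5, 0.8]
gripper_width: 0.0363
```

```bash
python3 mx.py; python3 fx.py f2; python3 look.py w9
```

```text
16.325 mandrel xyz [ 0.0473 -0.0001  0.0298] [-0.3 -0.5  0.8] [-3.141e+00  1.000e-03 -2.964e+00] 0.0363
16.475 [ 0.5108 -0.0319  0.03  ] [-3.141e+00  1.000e-03 -2.964e+00] [-0.4 -0.4  0.1]
```

View pics/f2_s.png

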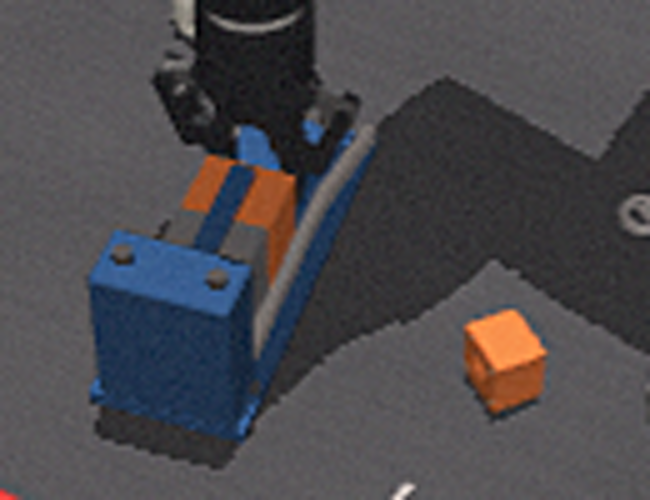

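View pics/w9.png

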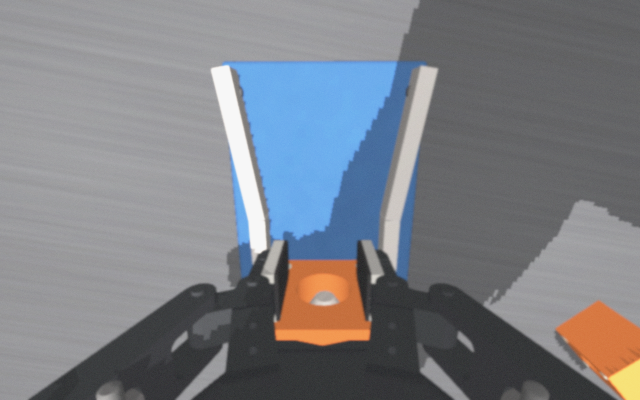

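>>> {"method": "apply_moves", "body": {
  "deltas": [
    [36,15,0,0,0],
    [60,0,0,-40,0],
    [85,0,0,-50,5.5],
    [85,0,0,-25,5.5]
  ]
}}

```text
time_s: 16.98
tool_pos: [0.4968, -0.0347, 0.1475]
eef_rot: [-3.141, 0.004, 3.124]
ft_force: [1.1, -0.5, -0.4]
gripper_width: 0.0851
```

```bash
python3 go.py 0.470 -0.3175 0.145 3.13
```

```text
t 16.975 pos [ 0.4968 -0.0347  0.1475] yaw 3.1242 f [ 1.1 -0.5 -0.4] w 0.0851
turn -0.33 shift after turn [  23.5 -283.     2.6] before [  21.9 -283.2    2.6]
```

>>> {"method": "apply_moves", "body": {
  "deltas": [
    [85,3,-40,0,0],
    [85,4,-50,0,0],
    [85,4,-55,0,0],
    [85,4,-55,0,0],
    [85,4,-50,0,0]
  ]
}}

```text
time_s: 17.6
tool_pos: [0.4729, -0.2863, 0.145]
eef_rot: [-3.141, 0.001, 3.127]
ft_force: [0.5, 0.7, -0.0]
gripper_width: 0.0849
```

>>> {"method": "apply_moves", "body": {
  "deltas": [
    [85,3,-33,0,0],
    [85,0,0,0,0],
    [85,0,0,0,0]
  ]
}}

```text
time_s: 17.98
tool_pos: [0.4695, -0.3165, 0.1447]
eef_rot: [3.141, -0.0, 3.127]
ft_force: [0.7, -0.3, 1.0]
gripper_width: 0.085
```

```bash
python3 look.py w10; python3 wfit.py grey_one .036 .4747 -.3183 -.012 o10.png; python3 go.py .4747 -.3183 .018 3.13
```

```text
18.025 [ 0.4697 -0.3161  0.1448] [ 3.141 -0.     3.128] [ 0.4  0.  -0.3]
pred [320.06799042 202.64387526]
0.86 [287. 176. 361. 232.] 4217
fit [ 0.4743 -0.3172 -0.0147] 116.41176470588235 [np.float64(4217.0)]
t 18.075 pos [ 0.4697 -0.316   0.1448] yaw 3.1286 f [ 0.5 -0.2 -0.3] w 0.0848
turn -0.08 shift after turn [ -5.   -2.3 126.8] before [ -5.   -2.3 126.8]
```

View pics/o10.png

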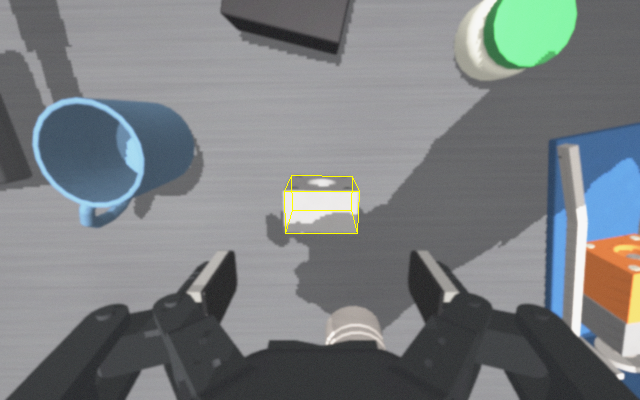

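>>> {"method": "apply_moves", "body": {
  "deltas": [
    [85,-5,-1.2,30,0],
    [85,0,0,37,0],
    [85,0,0,37,0],
    [85,0,0,23,0],
    [85,0,0,0,0]
  ]
}}

```text
time_s: 18.7
tool_pos: [0.4738, -0.3165, 0.0165]
eef_rot: [3.139, -0.002, 3.129]
ft_force: [-0.7, 0.6, 1.2]
gripper_width: 0.0853
```

>>> {"method": "apply_moves", "body": {
  "deltas": [
    [50,0,0,0,0],
    [50,0,0,0,0],
    [50,0,0,0,0],
    [50,0,0,-40,0],
    [50,0,0,-50,0]
  ],
  "force": 40
}}

```text
time_s: 19.32
tool_pos: [0.4738, -0.3177, 0.1082]
eef_rot: [3.14, -0.002, 3.127]
ft_force: [0.8, -0.1, -2.7]
gripper_width: 0.0592
```

>>> {"method": "apply_moves", "body": {
  "deltas": [
    [50,0,0,-20,-5],
    [50,0,0,-10,-5.7]
  ]
}}

```text
time_s: 19.58
tool_pos: [0.4751, -0.3189, 0.1397]
eef_rot: [-3.14, 0.002, -2.966]
ft_force: [-0.1, -0.2, -3.1]
gripper_width: 0.0594
```

```bash
python3 go.py 0.4597 -0.0409 0.12 3.32
```

```text
t 19.575 pos [ 0.4751 -0.3189  0.1397] yaw -2.9659 f [-0.1 -0.2 -3.1] w 0.0594
turn -0.15 shift after turn [-34.1 276.3  19.2] before [-33.4 276.4  19.2]
```

>>> {"method": "apply_moves", "body": {
  "deltas": [
    [50,-5,38,0,0],
    [50,-6,50,0,0],
    [50,-6,50,0,0],
    [50,-6,50,0,0],
    [50,-6,50,0,0]
  ]
}}

```text
time_s: 20.2
tool_pos: [0.462, -0.0775, 0.1381]
eef_rot: [-3.141, 0.001, -2.969]
ft_force: [0.7, -0.2, -4.0]
gripper_width: 0.0598
```

>>> {"method": "apply_moves", "body": {
  "deltas": [
    [50,-5,38,10,0],
    [50,0,0,8,0],
    [50,0,0,0,0]
  ]
}}

```text
time_s: 20.58
tool_pos: [0.4605, -0.0408, 0.1196]
eef_rot: [-3.141, -0.001, -2.969]
ft_force: [-0.1, 0.5, -3.0]
gripper_width: 0.0597
```

```bash
python3 mx.py; python3 look.py w11; python3 go.py 0.4597 -0.0409 0.03 3.32
```

```text
20.575 mandrel xyz [-4.200e-03 -1.000e-04  1.196e-01] [-0.1  0.5 -3. ] [-3.141e+00 -1.000e-03 -2.969e+00] 0.0597
20.625 [ 0.4608 -0.0413  0.1199] [-3.141  0.    -2.969] [-0.2  0.5 -3.3]
t 20.625 pos [ 0.4608 -0.0413  0.1199] yaw -2.9694 f [-0.2  0.5 -3.3] w 0.0598
turn -0.36 shift after turn [ 1.   0.6 89.9] before [ 1.1  0.6 89.9]
```

View pics/w11.png

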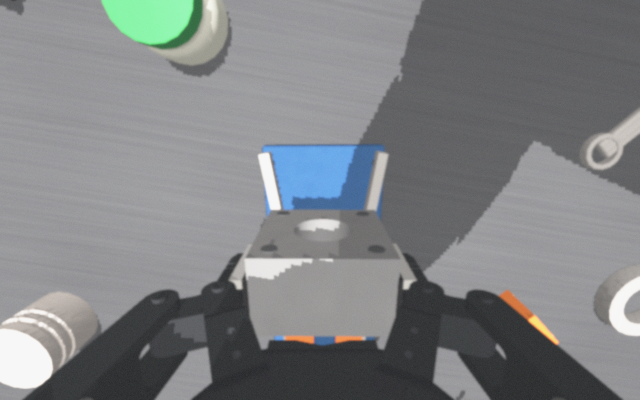

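>>> {"method": "apply_moves", "body": {
  "deltas": [
    [50,0,0,30,-0.4],
    [50,0,0,40,0],
    [50,0,0,18,0],
    [50,0,0,2,0],
    [50,0,0,0,0]
  ]
}}

```text
time_s: 21.25
tool_pos: [0.4612, -0.0417, 0.0299]
eef_rot: [-3.141, 0.0, -2.964]
ft_force: [-0.2, -0.2, -2.8]
gripper_width: 0.0594
```

>>> {"method": "apply_moves", "body": {
  "deltas": [
    [50,0,0,1,0],
    [85,0,0,0,0],
    [85,0,0,0,0],
    [85,22,0,0,0],
    [85,22,0,0,0]
  ]
}}

```text
time_s: 21.88
tool_pos: [0.4171, -0.0486, 0.0288]
eef_rot: [-3.141, 0.0, -2.962]
ft_force: [0.4, 0.3, -0.4]
gripper_width: 0.0851
```

>>> {"method": "apply_moves", "body": {
  "deltas": [
    [36,0,0,0,0],
    [36,0,0,0,0],
    [36,0,0,0,0]
  ]
}}

```text
time_s: 22.25
tool_pos: [0.4185, -0.0486, 0.0289]
eef_rot: [-3.141, 0.001, -2.962]
ft_force: [0.5, -0.9, 0.3]
gripper_width: 0.0359
```

```bash
python3 mx.py; python3 look.py w12
```

```text
22.25 mandrel xyz [-0.0469 -0.0003  0.0289] [ 0.5 -0.9  0.3] [-3.141e+00  1.000e-03 -2.962e+00] 0.0359
22.3 [ 0.4183 -0.0486  0.0288] [-3.141e+00  1.000e-03 -2.962e+00] [ 0.5 -0.3  1.2]
```

View pics/w12.png

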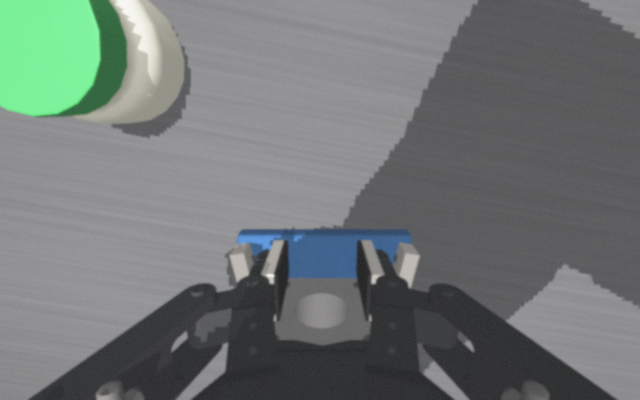

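>>> {"method": "apply_moves", "body": {
  "deltas": [
    [36,-15,0,-1,0],
    [36,-15,0,0,0],
    [36,-15,0,0,0],
    [36,-15,0,0,0],
    [36,-10,0,0,0]
  ]
}}

```text
time_s: 22.92
tool_pos: [0.4867, -0.0357, 0.0294]
eef_rot: [3.141, -0.001, -2.962]
ft_force: [-3.6, -1.7, 2.0]
gripper_width: 0.0363
```

>>> {"method": "apply_moves", "body": {
  "deltas": [
    [36,-5,0,0,0],
    [36,-4,0,0,0],
    [36,-3,0,0,0]
  ]
}}

```text
time_s: 23.3
tool_pos: [0.4978, -0.0338, 0.0296]
eef_rot: [3.141, -0.001, -2.962]
ft_force: [-4.3, -0.1, -0.8]
gripper_width: 0.036
```

```bash
python3 mx.py
```

```text
23.3 mandrel xyz [0.0338 0.0002 0.0296] [-4.3 -0.1 -0.8] [ 3.141e+00 -1.000e-03 -2.962e+00] 0.036
```

Now slowly until the force rises at the shoulder.

>>> {"method": "apply_moves", "body": {
  "deltas": [
    [36,-2,0,0,0],
    [36,-2,0,0,0],
    [36,-1,0,0,0]
  ]
}}

```text
time_s: 23.68
tool_pos: [0.5029, -0.033, 0.0297]
eef_rot: [3.142, -0.0, -2.962]
ft_force: [-4.9, -1.8, -0.3]
gripper_width: 0.036
```

>>> {"method": "apply_moves", "body": {
  "deltas": [
    [36,-1,0,0,0],
    [36,-1,0,0,0]
  ]
}}

```text
time_s: 23.92
tool_pos: [0.5028, -0.0327, 0.0294]
eef_rot: [3.141, -0.004, -2.962]
ft_force: [-12.8, -2.7, 5.6]
gripper_width: 0.0364
```

>>> {"method": "apply_moves", "body": {
  "deltas": [
    [36,-1,0,0,0],
    [36,-1,0,0,0]
  ]
}}

```text
time_s: 24.18
tool_pos: [0.5027, -0.0324, 0.0291]
eef_rot: [3.141, -0.008, -2.963]
ft_force: [-19.0, -3.7, 5.4]
gripper_width: 0.036
```

```bash
python3 mx.py; python3 look.py w13; python3 fx.py f3
```

```text
24.175 mandrel xyz [0.0388 0.0007 0.0291] [-19.   -3.7   5.4] [ 3.141 -0.008 -2.963] 0.036
24.225 [ 0.5027 -0.0324  0.029 ] [ 3.141 -0.008 -2.963] [-17.1  -3.1   7. ]
```

View pics/f3_s.png

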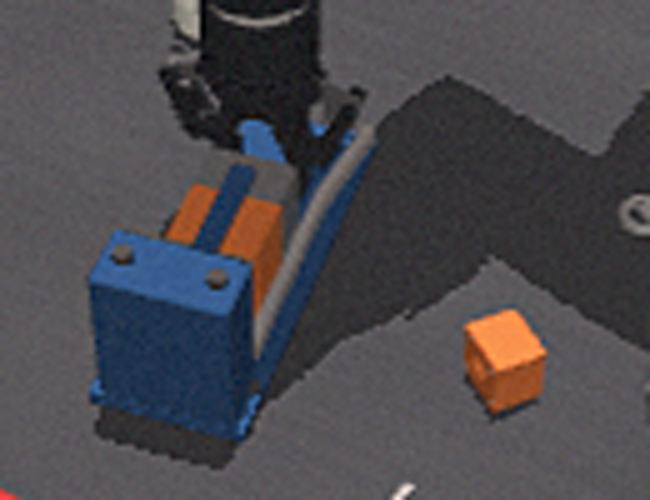

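View pics/f3_d.png

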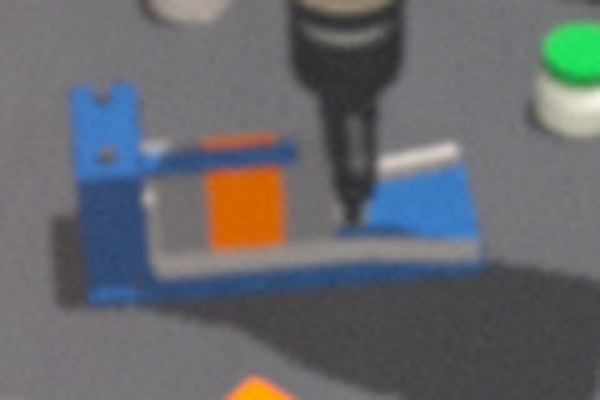

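>>> {"method": "apply_moves", "body": {
  "deltas": [
    [36,10,0,0,0],
    [36,25,0,0,0],
    [36,30,0,-40,0],
    [36,40,0,-50,0],
    [36,0,0,0,0]
  ]
}}

```text
time_s: 24.95
tool_pos: [0.4057, -0.0517, 0.1219]
eef_rot: [-3.138, 0.007, -2.963]
ft_force: [0.6, -0.7, -0.4]
gripper_width: 0.0363
```

```bash
python3 mx.py
cat > chk.py <<'E'
from h import *
import pickle
p=[.4646,-.04,.178]
for n,(x0,y0,x1,y1) in {"scene":(270,170,360,265),"side":(270,170,380,235)}.items():
    c=cam(n);k=7 if n=="side" else 6
    im=cv2.resize(c["img"][y0:y1,x0:x1,::-1],None,fx=k,fy=k,interpolation=cv2.INTER_CUBIC)
    for a,b in [(.138,.174),(.088,.138),(.052,.088)]:
        h=cv2.convexHull(((proj(c,place(box((a,-.03,.012),(b,.03,.072)),p))-[x0,y0]+.5)*k).round().astype(np.int32)); cv2.polylines(im,[h],True,(0,255,255),1)
    cv2.imwrite(f"pics/chk_{n}.png",im)
E
python3 chk.py; python3 look.py w14
```

```text
24.95 mandrel xyz [-0.06   -0.0011  0.1219] [ 0.6 -0.7 -0.4] [-3.138  0.007 -2.963] 0.0363
25.1 [ 0.4057 -0.051   0.1186] [-3.141e+00  2.000e-03 -2.962e+00] [-0.   0.2 -1. ]
```

View pics/chk_side.png

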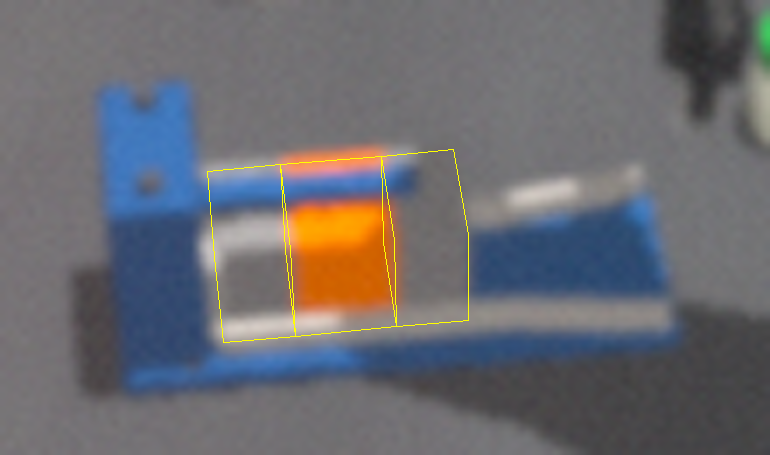

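View pics/chk_scene.png

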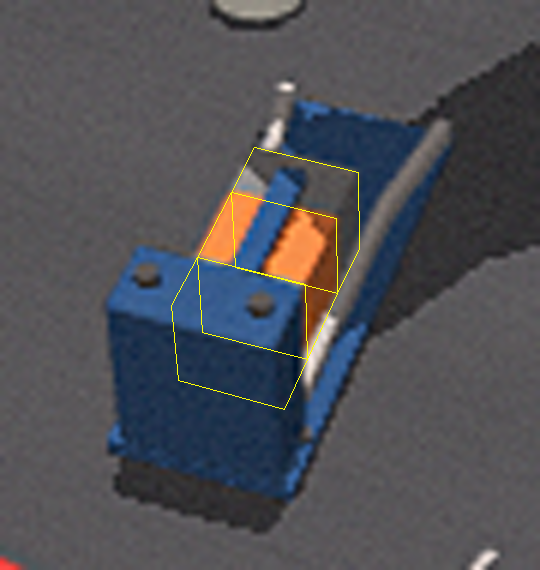

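View pics/w14.png

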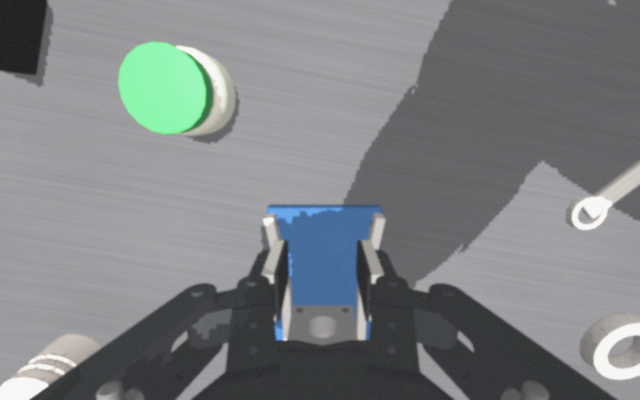

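The stack lines up with the predicted home outline in both views, with no gaps (side view: boundaries at about columns 283 and 390). Nothing touches the gripper.

```bash
python3 -c "
from bench import *
print(finish_job())"
```

```text
the job is handed in; nothing more can be done
None
```

I stacked all three blocks on the spindle and handed the job in at about 25 s. As far as my checks show, the stack is fully home and gap-free; `finish_job` gave no verdict.

- **Weighing:** the grey block at about (0.42, 0.26) pulled 8–9 N when lifted, so it is the steel one and went on first. The largest of the three orange blocks followed. The other grey block, at about (0.47, −0.32), pulled about 3 N and went on last.
- **Setting and pushing:** I set each block in the channel mouth and pushed it with the fingers on both sides of the bore. On the last push the stack slid at about 4–5 N. It then stopped dead with the tool at mandrel x 39 mm, which puts the outer face near 50–52 mm, against 52 mm expected. The force rose to about 19 N there, then I backed off.
- **Last checks:** in the scene and side pictures, the outlines predicted for a home, gap-free stack match all three blocks to about a pixel (around 2 mm). The tool was clear, with no contact force beyond sensor noise. I saw no bystander moved, but did not measure their positions again at the end.

No check failed or disagreed.

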